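# Unlock the light box and set its cover to the preset angle

### The job

Unlock the light box on the bench: lift the lever with the black knob out of its notch, bring it to the front end of the gate and let it drop into the front notch. Then push the upright steel hoop on the stiff grey cover towards the rear, so that the cover's front edge rises, until the cover leans at the same angle as the thin steel set arm on the left side of the box, and leave it standing there. Do not move the set arm, and leave the glassware and bottles around the box where they stand.

Things in the scene. Friction and masses are not known exactly. Their poses are not given: they have to be found in the camera images.
- viewer: the light box: fixed, white, 160 deep (x) x 200 wide (y) x 100 mm high. Origin under its middle (it spans y -105 to +95 mm from it); its +x points to the rear (away from the robot), +y to its left, z up. The grey cover lies on its left part (y -40 to +90 mm), the lock gate at the right (y about -75 to -95 mm). Left of it stands a column 410 mm high, in front a pump 210 mm high.
- cover (a joint): angle of the cover in rad: 0 = shut, flat on the box; grows as its front edge rises, stop at 1.5. The cover is a plate 125 deep x 130 wide x 20 mm thick, hinged at its rear edge. The hinge is stiff: the cover stays wherever it is left; pushing the hoop towards the rear takes about 7 to 14 N. While the lever is in the rear notch a claw holds the cover shut.
- cover_hinge (a point): point on the cover's hinge line (which runs along the box's y), in the middle of the cover's width, 50 mm behind the middle of the box, 105 mm above the bench. Fixed on the box; axes as the box.
- cover_hoop (a point): middle of the top bar of the steel hoop standing upright on the cover and turning with it: 12 mm round, bar 102 mm long along the hinge line, on two legs 90 mm apart, 64 mm above the cover. When shut it is 70 mm in front of and 80 mm above the hinge line; as the cover rises it circles about that line (radius 106 mm), rearwards and a little up. x along the cover from front to rear, y along the bar.
- set_arm (a joint): angle of the set arm in rad, measured as the cover's: 0 = level, pointing to the front; when it reads the same as the cover the two are parallel. Held by stiff friction.
- set_arm_tip (a point): centre of the round tip of the set arm: a flat steel bar 14 mm high, 4 mm thick, tip 130 mm from the pivot, on the left flank of the box 8 mm outside the cover's side; its pivot is on the cover's hinge line. Its x axis runs along the arm towards the pivot, y along the hinge line.
- lock_slide (a joint): travel in m of the lock lever along the gate, from 0 = rear notch (locked) to 0.045 = front stop (over the front notch). Movement is towards the front of the box (its -x). The lever's 10 mm cross pin drops into the front notch beyond about 0.040; between 0.004 and 0.040 the crest of the gate holds it up.
- lock_lift (a joint): lift in m of the lever, 0 = down in a notch, 0.032 = upper stop. It takes about 18 mm to clear the crest of the gate. The lever falls back by its own weight (120 g) when let go.
- lever_knob (a point): centre of the lever's black knob, a block 24 (box x) x 30 (box y) x 36 mm high, free all round; 170 mm above the bench when the lever is down. Axes as the box.
- flask: conical glass flask, 84 mm wide, 130 mm high, to the right of the box; origin under its middle.
- beaker: low glass beaker, 63 mm wide, 70 mm high, to the left in front; origin under its middle.
- small_bottle: small white bottle with ribbed cap, 40 mm wide, 82 mm high, behind the box on its left; origin under its middle.

How it is judged:
By the outcome, as a careful person would: the job done as asked, in the order asked, and still so for the second after the job is handed in, with the robot touching nothing.
It also fails if it takes over 51 s, if anything falls off the work surface, if the arm or the gripper's body presses on something with over 40 N, if the wrist force passes 120 N, or if a joint passes its speed limit or range.

### The arm

A 6-joint arm with a two-finger parallel gripper is mounted at the origin on a cart in front of the work surface, level with it; the furniture and walls round the work are solid. World frame = base frame: x ahead of the robot, y to its left, z up, the work surface at z = 0. Lengths are in mm, angles in rad, forces in N, time in s.
With the tool pointing down it reaches from about 250 to 775 mm from the base axis. Payload 4 kg.
Tool frame: the origin (TCP) lies on the front face of the gripper's body, between the roots of the fingers; the fingertips stand 73 mm ahead of it and the grasp point (between the pads) lies 54 mm ahead of it; z points along the fingers, y is the line along which they close (so a half turn about z gives the same grasp; the last joint's range is limited). The gripper opens to 85 mm and grips with 20 to 120 N. Pads are 22 mm wide; open, the fingers measure 114 mm over their backs; the gripper's body (76 mm by 85 mm) begins 54 mm behind the grasp point. The pads swing forward as they close: fully open they stand 13 mm farther back than shut.
Start: joints at [1.036, 0.087, 1.371, -0, 1.684, -0.103], TCP at [230.186, 499.525, 303.941] pointing down, gripper open.
Joint ranges: [-3.1, 3.1], [-0.76, 2.03], [0.27, 2.55], [-1.08, 4.22], [0.17, 2.65], [-2.57, 2.57]. Speed limits (rad/s): [2.79, 2.79, 3.14, 3.14, 3.14, 3.14].

### API

Orientations are given as a unit quaternion [x, y, z, w].
In Python, from station import robot, viewer, workorder gives the robot as it stands. The module is installed in compiled form; this text tells all that it offers.
- The arm moves only by the shell command python3 -m creep 'ROWS' [FORCE]. ROWS is JSON, a list that holds one entry, the list of rows, each a list of 7 numbers: the shift along the tool's x, y, z in cm, then the turn, a rotation vector about the tool's x, y, z in rad, then the finger opening in cm, from 0 to 8.54. In form: [[[dx, dy, dz, ax, ay, az, jaw], ...]]. A call has 1 to 5 rows; each row shifts and turns the commanded pose from where the row before left it, along the tool's axes as they then stand; what a row does not reach is not made up. A row lasts 1/10 s, in which the tool goes at most 50 mm and 8.59 degrees, less where a joint would pass 70% of its speed; a pose out of reach is approached as far as the arm can. A call with a gripper value outside its range is refused whole. The fingers move at their own pace and stop on an object; FORCE is the grip in N (left out, the last holds). Time passes only in rows, so rows that do not move let the fingers close. It gives the time, the measured TCP pose, the force, the opening and the grip force at its end, in the units of the state.
- robot.observe(): the state, without advancing time (a new reading comes with each control period).
- viewer.camera(name): name is "scene" or "top"; returns (picture, depth): 400x640x3 uint8, blue, green, red; 400x640 float32, mm along the optical axis (not along the pixel's ray), 0 where there is no reading.
- viewer.calibration(name): a dict with "camera_matrix" (3x3 intrinsics, pixels), "distortion" ([k1, k2, p1, p2, k3] as OpenCV has them; the pictures are not rectified), "R" (3x3) and "t" (3): a world point X has camera coordinates R X + t. Camera axes: x right, y down, z forward; pixel columns grow to the right and rows downward; lengths in mm; the calibration is good to about 2 mm. A picture is of the moment at which its call begins. calibration takes no time and is no camera call.
- workorder.sign_off(): hands the job in; it is judged then, once.
Trained networks look in the newest picture that a camera, given by its name, has taken for a name from the list of things; names that differ only in an ending like _2 or _b are one class to them, and where a whole thing is asked for, a point or a joint stands for the part that bears it (a point fixed in the world has none). Each returns a list of dicts, best first, with "p" (0 to 1); they miss things now and then, are a little off and sometimes report something else, mostly with a low value. They report only what shows in the picture. A call takes as long as a camera call.
- viewer.regions_of(label, camera): "pixels" (400x640 bool, what is visible of it) and "point" ([row, column] in pixels, amid what is visible of it).
- viewer.pinpoint(label, camera): "point" ([row, column] in pixels: a listed point, or the origin of a listed thing).
The state is a dict: "time": time; "joint_positions": joint angles; "joint_vel": joint speeds; "tau": joint torques, N m; "eef_pos": TCP position; "eef_rot": TCP orientation; "force": force on the tool from outside, world axes, zero at the start; "torque": the same for the moment, N m; "grip_width": finger opening in mm; "gripper_force": force on a finger pad.
Only numpy, scipy, OpenCV 4.12 (cv2) and the standard library are available. Lean on these libraries where they do the work, as an engineer would, in place of code of your own. Each camera call takes 0.05 s, during which the arm holds its last target. There are 200 camera calls.

## Working session

There is one attempt and no reset: what is moved stays moved. The work goes in short steps, Python scripts to look and compute and a shell command to move; the robot and the scene stay as the last step left them, time stands still between calls to the robot, and variables do not carry over. Pictures are saved under pics/ and viewed, at most 10 in all, crops included, and the job is handed in when it is done.

```bash
mkdir -p pics
cat > h.py <<'E'
import numpy as np, cv2
from station import robot, viewer, workorder
from scipy.spatial.transform import Rotation as Ro
def ray(cam,rc):
    c=viewer.calibration(cam);K=np.array(c["camera_matrix"],float);d=np.array(c["distortion"],float)
    R=np.array(c["R"]);t=np.array(c["t"])
    u=cv2.undistortPoints(np.array([[[rc[1],rc[0]]]],float),K,d)[0,0]
    return -R.T@t, R.T@np.array([u[0],u[1],1.0])
def at_z(cam,rc,z):
    o,d=ray(cam,rc); return o+d*(z-o[2])/d[2]
def at_depth(cam,rc,dep): 
    o,d=ray(cam,rc); return o+d*dep
def tri(a,b):
    (o1,d1),(o2,d2)=ray("scene",a),ray("top",b)
    s=np.linalg.lstsq(np.c_[d1,-d2],o2-o1,rcond=None)[0]
    p,q=o1+d1*s[0],o2+d2*s[1]; return (p+q)/2,np.linalg.norm(p-q)
E
cat > a.py <<'E'
from h import *
np.set_printoptions(precision=1,suppress=True)
for cam in("scene","top"):
    p,d=viewer.camera(cam); cv2.imwrite(f"pics/{cam}0.png",p); np.save(f"{cam}0.npy",d)
P={}
for n in["viewer","cover_hinge","cover_hoop","set_arm_tip","lever_knob","flask","beaker","small_bottle"]:
    for cam in("scene","top"):
        r=viewer.pinpoint(n,cam)
        P[n,cam]=r[0]["point"] if r else None
        print(n,cam,[(np.round(q["point"]),round(q["p"],2)) for q in r[:2]])
    if P[n,"scene"] is not None and P[n,"top"] is not None: print("   ",*tri(P[n,"scene"],P[n,"top"]))
print(robot.observe())
E
python3 a.py
```

```text
viewer scene [(array([240., 312.]), 0.65)]
viewer top [(array([215., 293.]), 0.57)]
    [ 607.8 -225.6  -21.2] 10.733027413111607
cover_hinge scene [(array([191., 322.]), 0.82)]
cover_hinge top [(array([241., 228.]), 0.59), (array([184., 297.]), 0.55)]
    [ 522.8 -227.4  207.8] 196.2776275579482
cover_hoop scene [(array([175., 295.]), 0.94)]
cover_hoop top [(array([200., 276.]), 0.89)]
    [ 587.6 -201.3  173.5] 2.2358929994054235
set_arm_tip scene [(array([163., 266.]), 0.48)]
set_arm_tip top [(array([196., 242.]), 0.45)]
    [ 563.2 -124.8  174.3] 2.2662693822763895
lever_knob scene [(array([200., 323.]), 0.85), (array([297., 394.]), 0.48)]
lever_knob top [(array([218., 318.]), 0.56)]
    [ 587.2 -303.5  172. ] 2.3037617096712317
flask scene [(array([296., 393.]), 0.93)]
flask top [(array([240., 388.]), 0.97)]
    [ 635.8 -486.4    1.6] 8.481226593565886
beaker scene [(array([231., 238.]), 0.92)]
beaker top [(array([239., 226.]), 0.62), (array([241., 388.]), 0.42)]
    [473.2 -84.1 -17.5] 16.404421703153456
small_bottle scene [(array([188., 337.]), 0.61)]
small_bottle top [(array([142., 288.]), 0.69), (array([196., 240.]), 0.67)]
    [ 793.3 -115.6  -15.4] 6.573635055519526
{'time': 0.9, 'joint_positions': array([ 1. ,  0.1,  1.4,  0. ,  1.7, -0.1]), 'joint_vel': array([-0., -0.,  0.,  0., -0., -0.]), 'tau': array([  0. , -35.2, -31.3,  -0. ,   0. ,   0. ]), 'eef_pos': array([230.2, 499.5, 304. ]), 'eef_rot': array([0.2, 1. , 0. , 0. ]), 'force': array([-0.4, -0.5,  0.6]), 'torque': array([-0., -0.,  0.]), 'gripper_force': 0.0, 'grip_width': 85.27270873015297}
```

```bash
python3 -c "
import cv2
for c,(r0,r1,c0,c1) in {'scene':(90,340,200,440),'top':(110,310,180,430)}.items():
    p=cv2.imread(f'pics/{c}0.png')[r0:r1,c0:c1]
    s=min(800/p.shape[1],600/p.shape[0]); print(s); cv2.imwrite(f'pics/{c}0c.png',cv2.resize(p,None,fx=s,fy=s,interpolation=cv2.INTER_CUBIC))
"
```

```text
2.4
3.0
```

View pics/scene0c.png

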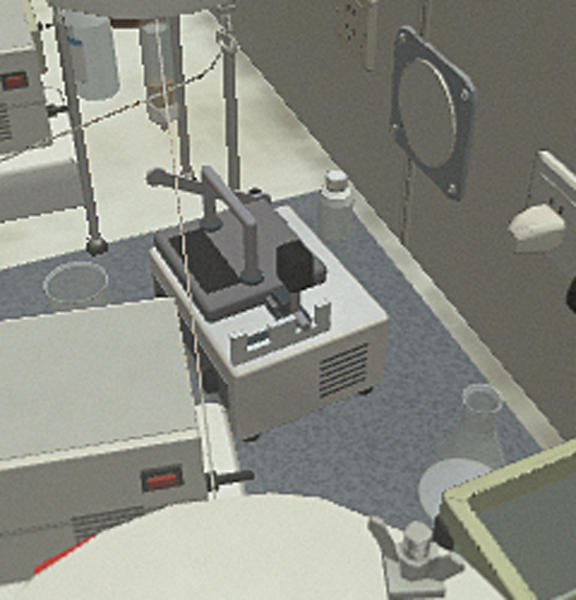

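View pics/top0c.png

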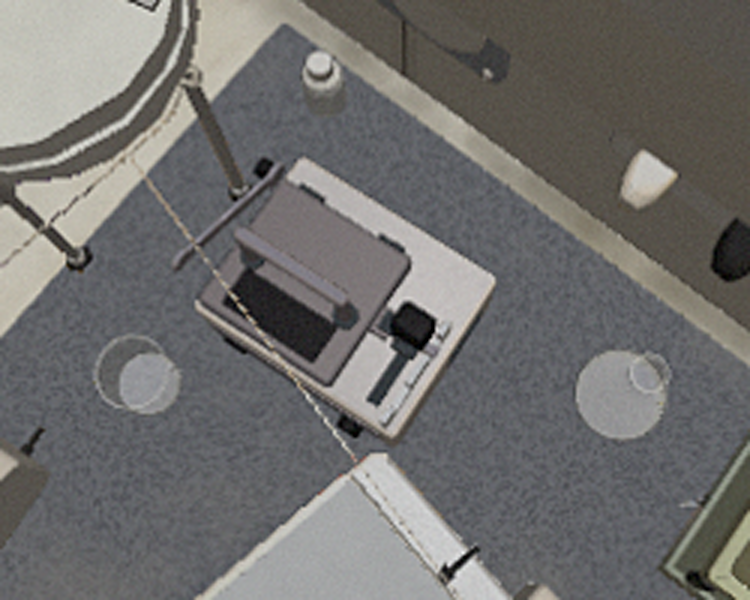

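The scene view shows the closed box with its hoop, the knob at full-image pixel (200,323), and the set arm raised, tip at (163,266). In the top view the box's top corners are near crop (300,158), (495,280), (395,440) and (200,305), the knob is at crop (412,325), the flask is to the right and the pump in front.

```bash
cat > b.py <<'E'
from h import *
from scipy.optimize import least_squares
np.set_printoptions(precision=1,suppress=True)
C={k:at_z("top",(v[1]/3+110,v[0]/3+180),100) for k,v in dict(LR=(300,158),RR=(495,280),RF=(395,440),LF=(200,305)).items()}
M=dict(LR=(80,95),RR=(80,-105),RF=(-80,-105),LF=(-80,95))
def pr(cam,X):
    c=viewer.calibration(cam);R=np.array(c["R"]);t=np.array(c["t"],float)
    q=cv2.projectPoints(np.array([X],float),cv2.Rodrigues(R)[0],t,np.array(c["camera_matrix"],float),np.array(c["distortion"],float))[0][0,0]
    return q[::-1]
def W(p,x): 
    c,s=np.cos(p[2]),np.sin(p[2]); return np.array([p[0]+c*x[0]-s*x[1],p[1]+s*x[0]+c*x[1],x[2]])
f=lambda p:np.concatenate([(W(p,(*M[k],100))-C[k])[:2] for k in C])
s=least_squares(f,[600,-200,0]); print("corners pose",s.x,np.degrees(s.x[2]),s.fun)
# combined pixel fit
obs=[("top",(v[1]/3+110,v[0]/3+180),(*M[k],100)) for k,v in dict(LR=(300,158),RR=(495,280),RF=(395,440),LF=(200,305)).items()]
obs+=[("scene",(v[1]/2.4+90,v[0]/2.4+200),(*M[k],100)) for k,v in dict(RR=(386,318),RF=(240,375)).items()]
obs+=[("scene",(175,295),(-20,25,185)),("top",(200,276),(-20,25,185)),("scene",(191,322),(50,25,105))]
g=lambda p:np.concatenate([pr(c,W(p,x))-np.array(o) for c,o,x in obs])
s=least_squares(g,s.x,loss="soft_l1"); p=s.x; print("fit",p,np.degrees(p[2])); print(g(p).reshape(-1,2))
np.save("pose.npy",p)
c_,s_=np.cos(p[2]),np.sin(p[2])
loc=lambda X:np.array([c_*(X[0]-p[0])+s_*(X[1]-p[1]),-s_*(X[0]-p[0])+c_*(X[1]-p[1]),X[2]])
print("knob loc",loc(tri((200,323),(218,318))[0]),"hoop loc",loc(tri((175,295),(200,276))[0]),"tip loc",loc(tri((163,266),(196,242))[0]))
tip=lambda q:W(p,(50-130*np.cos(q[0]),100,105+130*np.sin(q[0])))
for cs in (("scene",),("top",),("scene","top")):
    r=least_squares(lambda q:np.concatenate([pr(c,tip(q))-np.array({"scene":(163,266),"top":(196,242)}[c]) for c in cs]),[.5]);print(cs,r.x*180/np.pi,r.fun)
for n in("scene","top"):
    d=np.load(n+"0.npy"); print(n,"cam",ray(n,(200,320)))
for lab,a,b in [("flask",(296,393),(240,388)),("beaker",(231,238),(241,226))]: print(lab,loc(tri(a,b)[0]))
# tall things: point cloud near the box
pts=[]
for n in("scene","top"):
    d=np.load(n+"0.npy"); rr,cc=np.nonzero(d>0); rr,cc=rr[::3],cc[::3]
    k=viewer.calibration(n);u=cv2.undistortPoints(np.c_[cc,rr].astype(float)[:,None],np.array(k["camera_matrix"],float),np.array(k["distortion"],float))[:,0]
    X=(np.c_[u,np.ones(len(u))]*d[rr,cc][:,None]-np.array(k["t"]))@np.array(k["R"]); pts.append(X)
pts=np.vstack(pts)
H=np.full((24,28),0.)
for x,y,z in pts:
    i,j=int((x-200)//35),int((y+640)//40)
    if 0<=i<24 and 0<=j<28: H[i,j]=max(H[i,j],z)
print("y from",-640,"step40"); 
for i in range(24): print(200+35*i,' '.join("%3d"%(h/1) for h in H[i]))
E
python3 b.py
```

```text
corners pose [ 602.9 -233.    -0.2] -9.571725287546379 [ 3.7  0.2  3.1 -4.4 -1.5 -0.9 -5.3  5.1]
fit [ 601.8 -232.1   -0.2] -9.345898202590215
[[-1.  -0.1]
 [-0.4  1.6]
 [ 0.9 -0.2]
 [ 1.6 -3.3]
 [-1.2  2.5]
 [ 0.8 -2.2]
 [-3.  -0.4]
 [-0.2  0.8]
 [ 0.   0.6]]
knob loc [ -3.1 -73.2 171. ] hoop loc [-18.8  28.6 173.9] tip loc [-55.2  99.7 175. ]
('scene',) [33.6] [-0.5 -0.9]
('top',) [35.7] [-0.3 -1.1]
('scene', 'top') [34.3] [-1.1 -0.6  0.6 -1.4]
scene cam (array([ 193.3, -794.2,  697.9]), array([ 0.5,  0.6, -0.6]))
top cam (array([ 438.2, -366. ,  973.9]), array([ 0.2,  0.1, -1. ]))
flask [  74.2 -245.1    3.3]
beaker [-152.5  119.4  -13.3]
y from -640 step40
200 407 383   3  26  26   4  73 181 159 132 127 108   3   5   2  87   1   0   0   0   0   0   0   0   0   0 346 429
235 384 384   6  60  32   4 206 209 197 183 143 122   5   5   4 105  73   4   1  21   0   0   0   0   0   0   0 444
270 384 384   5 102   5  73 210 211 210 209 196   7   8   4 119 119 122 118   0  42  71  70  69   0   0   0   0   0
305 384 383 330 116  73 204 210 210 211 210 209   6   6   6 121 121 122 120  72  53
[... 1653 characters left out ...]
  2
830   0   0   0   0   0   0   0   0   0   0 495 487 479 467 255   0   2   0   0   0   0   0   0   0   0   0   0   0
865   0   0   0   0   0   0   0   0   0   0   0   0   0 464 459 452 441   1   0 226 224   0   0   0   0   0   1 152
900   0   0   0   0   0   0   0   0   0   0   0   0   0   0   0   0 433 430 421 412 397   0   0   0   2   2   1 156
935   0   0   0   0   0   0   0   0   0   0   0   0   0   0   0   0   0   0   0 123 403 393 381 374   1   0   1 142
970   0   0   0   0   0   0   0   0   0   0   0   0   0   0   0   0   0   0   0   0   0   0   0 374 363 356 344   1
1005   0   0   0   0   0   0   0   0   0   0   0   0   0   0   0   0   0   0   0   0   0   0   0   0   0   0 336 336
```

```bash
cat > c.py <<'E'
from h import *
np.set_printoptions(precision=0,suppress=True)
for n in("scene","top"):
    d=np.load(n+"0.npy"); rr,cc=np.nonzero(d>0)
    k=viewer.calibration(n);u=cv2.undistortPoints(np.c_[cc,rr].astype(float)[:,None],np.array(k["camera_matrix"],float),np.array(k["distortion"],float))[:,0]
    X=(np.c_[u,np.ones(len(u))]*d[rr,cc][:,None]-np.array(k["t"]))@np.array(k["R"])
    m=(X[:,2]>290)&(X[:,2]<360)&(X[:,0]>250)&(X[:,0]<640)&(X[:,1]>-620)&(X[:,1]<150); Y=X[m]
    Y=Y[np.argsort(Y[:,1])]; print(n,len(Y)); print(Y[::max(1,len(Y)//18)])
    m=(X[:,2]>360)&(X[:,2]<470)&(X[:,0]>450)&(X[:,0]<760)&(X[:,1]>-200)&(X[:,1]<150);Y=X[m]; 
    if len(Y): print("col",Y.min(0),Y.max(0)); [print(a,Y[np.abs(Y[:,0]-a)<10][:,1].min()) for a in range(520,740,30)]
    m=(X[:,2]>850)&(X[:,0]>250)&(X[:,0]<640)&(X[:,1]>-620); Y=X[m]; print("high",len(Y),Y[::max(1,len(Y)//6)])
E
python3 c.py
```

```text
scene 1599
[[ 335. -558.  327.]
 [ 405. -431.  322.]
 [ 568. -139.  312.]
 [ 614. -110.  358.]
 [ 615. -108.  342.]
 [ 602. -105.  320.]
 [ 593. -101.  356.]
 [ 612.  -96.  345.]
 [ 621.  -92.  345.]
 [ 584.  -86.  344.]
 [ 568.  -80.  340.]
 [ 587.  -74.  346.]
 [ 553.  -66.  341.]
 [ 543.  -57.  339.]
 [ 539.  -46.  336.]
 [ 538.  -33.  343.]
 [ 541.  -19.  346.]
 [ 533.    1.  332.]
 [ 540.   34.  344.]]
col [ 530. -116.  360.] [754. 111. 445.]Traceback (most recent call last):
  File "c.py", line 10, in <module>
    if len(Y): print("col",Y.min(0),Y.max(0)); [print(a,Y[np.abs(Y[:,0]-a)<10][:,1].min()) for a in range(520,740,30)]
                                                        ~~~~~~~~~~~~~~~~~~~~~~~~~~~~~~~^^
    return umr_minimum(a, axis, None, out, keepdims, initial, where)
ValueError: zero-size array to reduction operation minimum which has no identity
```

View pics/scene0.png

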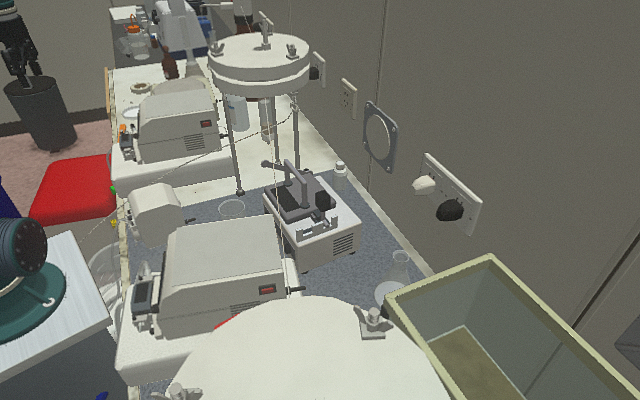

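The full scene view shows a cord from the front vessel to the tripod column crossing above the box front (about 315 mm up); I'll pass above it and stay on its rear/right side.

```bash
cat > go.py <<'E'
# usage: go.py yaw_of_tool_y(deg) x y z [x y z ...]: prints needed rotation vec (deg, tool) and shifts (cm) in the tool axes after turning
from h import *
import sys
np.set_printoptions(precision=2,suppress=True)
s=robot.observe(); R=Ro.from_quat(s["eef_rot"]); M=R.as_matrix()
print("t",s["time"],"tcp",s["eef_pos"],"y-yaw",np.degrees(np.arctan2(M[1,1],M[0,1])),"z",M[:,2],"q",s["joint_positions"],"F",s["force"],"w",s["grip_width"])
a=[float(v) for v in sys.argv[1:]]
if a:
    best=None
    for k in(0,180):
        th=np.radians(a[0]+k); y=np.array([np.cos(th),np.sin(th),0]); z=np.array([0,0,-1.]); T=np.c_[np.cross(y,z),y,z]
        rv=(R.inv()*Ro.from_matrix(T)).as_rotvec()
        if best is None or np.linalg.norm(rv)<np.linalg.norm(best[0]): best=(rv,T)
    print("rotvec",best[0],"rad")
    p=s["eef_pos"]
    for i in range(1,len(a),3):
        t=np.array(a[i:i+3]); print(t,"shift cm",best[1].T@(t-p)/10, "world",t-p); p=t
E
python3 go.py -9.3 230 430 450 370 150 450 400 -150 450 480 -290 450 592 -300 420
```

```text
t 0.9 tcp [230.18 499.52 303.96] y-yaw 65.25869578625678 z [ 0.  0. -1.] q [ 1.04  0.09  1.37  0.    1.68 -0.1 ] F [-0.37 -0.54  0.58] w 85.27270873015297
rotvec [ 0.  -0.   1.3] rad
[230. 430. 450.] shift cm [ -6.86   1.11 -14.6 ] world [ -0.18 -69.52 146.04]
[370. 150. 450.] shift cm [-25.37  18.34   0.  ] world [ 140. -280.    0.]
[ 400. -150.  450.] shift cm [-29.12   7.81   0.  ] world [  30. -300.    0.]
[ 480. -290.  450.] shift cm [-12.52  10.16   0.  ] world [  80. -140.    0.]
[ 592. -300.  420.] shift cm [ 0.82 11.21  3.  ] world [112. -10. -30.]
```

```bash
python3 -m creep '[[[0,0,-1.5,0,0,0.13,5],[0,0,-1.5,0,0,0.13,5],[0,0,-1.5,0,0,0.13,5],[0,0,-1.5,0,0,0.13,5],[0,0,-1.5,0,0,0.13,5]]]' && python3 -m creep '[[[0,0,-1.5,0,0,0.13,5],[0,0,-1.5,0,0,0.13,5],[0,0,-1.5,0,0,0.13,5],[0,0,-1.5,0,0,0.13,5],[0,0,-1.5,0,0,0.13,5]]]'; python3 go.py -9.3 230 430 450 370 150 450 400 -150 450 480 -290 450 592 -300 420
```

```text
time: 1.4
eef_pos: [230.2, 499.5, 379.6]
eef_rot: [0.517, 0.856, 0.0, -0.0]
force: [0.2, 0.1, 0.3]
grip_width: 50.3
gripper_force: 0.0
time: 1.9
eef_pos: [230.2, 499.5, 454.6]
eef_rot: [0.763, 0.646, 0.0, -0.0]
force: [-0.4, -0.1, -0.4]
grip_width: 49.9
gripper_force: 0.0
t 1.9 tcp [230.16 499.46 454.62] y-yaw -9.533571671327959 z [ 0.  0. -1.] q [ 1.04  0.11  1.05 -0.    1.98  1.2 ] F [-0.4 -0.1 -0.4] w 49.93867452846741
rotvec [ 0. -0. -0.] rad
[230. 430. 450.] shift cm [-6.86  1.11  0.46] world [ -0.16 -69.46  -4.62]
[370. 150. 450.] shift cm [-25.37  18.34   0.  ] world [ 140. -280.    0.]
[ 400. -150.  450.] shift cm [-29.12   7.81   0.  ] world [  30. -300.    0.]
[ 480. -290.  450.] shift cm [-12.52  10.16   0.  ] world [  80. -140.    0.]
[ 592. -300.  420.] shift cm [ 0.82 11.21  3.  ] world [112. -10. -30.]
```

```bash
python3 -m creep '[[[-3.4,0.55,0.2,0,0,0,5],[-3.4,0.55,0.2,0,0,0,5],[-3.6,2.6,0,0,0,0,5],[-3.6,2.6,0,0,0,0,5],[-3.6,2.6,0,0,0,0,5]]]' && python3 -m creep '[[[-3.6,2.6,0,0,0,0,5],[-3.6,2.6,0,0,0,0,5],[-3.6,2.6,0,0,0,0,5],[-3.6,2.6,0,0,0,0,5],[-4.2,1.1,0,0,0,0,5]]]' && python3 -m creep '[[[-4.2,1.1,0,0,0,0,5],[-4.2,1.1,0,0,0,0,5],[-4.2,1.1,0,0,0,0,5],[-4.2,1.1,0,0,0,0,5],[-4.2,1.1,0,0,0,0,5]]]'; python3 go.py -9.3  400 -150 450 480 -290 450 592 -300 400
```

```text
time: 2.4
eef_pos: [289.9, 310.0, 450.1]
eef_rot: [0.761, 0.648, 0.0, 0.0]
force: [1.0, -0.2, 0.5]
grip_width: 50.1
gripper_force: 0.0
time: 2.9
eef_pos: [374.6, 107.7, 449.3]
eef_rot: [0.762, 0.648, -0.0, -0.0]
force: [0.2, -1.0, 0.0]
grip_width: 50.2
gripper_force: 0.0
time: 3.4
eef_pos: [393.8, -108.4, 450.2]
eef_rot: [0.762, 0.648, 0.0, 0.0]
force: [0.9, 0.4, 0.4]
grip_width: 49.7
gripper_force: 0.0
t 3.4 tcp [ 393.76 -108.38  450.23] y-yaw -9.239070240470266 z [ 0. -0. -1.] q [-0.41 -0.21  1.36  0.    1.99 -0.25] F [0.91 0.45 0.43] w 49.73745148759676
rotvec [0. 0. 0.] rad
[ 400. -150.  450.] shift cm [-4.01  1.29  0.02] world [  6.24 -41.62  -0.23]
[ 480. -290.  450.] shift cm [-12.52  10.16   0.  ] world [  80. -140.    0.]
[ 592. -300.  400.] shift cm [ 0.82 11.21  5.  ] world [112. -10. -50.]
```

```bash
python3 -m creep '[[[-4.0,1.3,0,0,0,0,5],[-4.2,3.4,0,0,0,0,5],[-4.2,3.4,0,0,0,0,5],[-4.2,3.4,0,0,0,0,5],[0.2,3.5,0,0,0,0,5]]]' && python3 -m creep '[[[0.2,3.5,0,0,0,0,5],[0.2,3.7,1,0,0,0,5],[0,0,3,0,0,0,5],[0,0,4,0,0,0,5],[0,0,4,0,0,0,5]]]'
cat > d.py <<'E'
from h import *
import sys
tag=sys.argv[1]
ims=[]
for c in("scene","top"):
    p,d=viewer.camera(c); np.save(f"{c}{tag}.npy",d); cv2.imwrite(f"pics/{c}{tag}.png",p); ims.append(p)
a=cv2.resize(ims[0][60:280,180:420],None,fx=1.66,fy=1.66,interpolation=cv2.INTER_CUBIC); b=cv2.resize(ims[1][110:310,190:410],(400,365),interpolation=cv2.INTER_CUBIC)
cv2.imwrite(f"pics/both{tag}.png",np.hstack([a[:365,:398],b]))
E
python3 d.py 1;python3 go.py -9.3 587 -303 300 587 -303 224
```

```text
time: 3.9
eef_pos: [509.7, -287.2, 448.4]
eef_rot: [0.764, 0.645, -0.001, -0.0]
force: [0.9, 0.2, -0.4]
grip_width: 49.8
gripper_force: 0.0
time: 4.4
eef_pos: [582.2, -289.7, 328.4]
eef_rot: [0.762, 0.648, 0.0, 0.0]
force: [0.4, -0.2, -0.5]
grip_width: 50.0
gripper_force: 0.0
t 4.5 tcp [ 579.41 -288.14  319.42] y-yaw -9.20996796912904 z [-0.02  0.01 -1.  ] q [-0.55  0.32  1.07  0.    1.77 -0.39] F [-0.95 -0.12 -2.07] w 49.82732874244467
rotvec [-0.02 -0.01  0.  ] rad
[ 587. -303.  300.] shift cm [-1.34  0.99  1.94] world [  7.59 -14.86 -19.42]
[ 587. -303.  224.] shift cm [0.  0.  7.6] world [  0.   0. -76.]
```

View pics/both1.png

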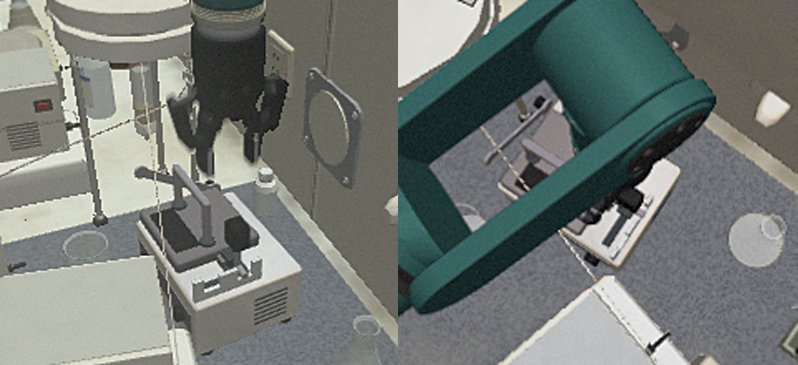

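Left: gripper hovering just above-behind the knob (knob at composite (240,232)), cord passing left of it; right: the forearm covers the hoop and knob in the top view, so the scene camera serves now.

```bash
python3 -m creep '[[[-1.3,0.6,1,0,0,0,5],[0,0,1,0,0,0,5],[0,0,0,0,0,0,5]]]' ; python3 go.py -9.3 587 -303 224; python3 d.py 2
python3 - <<'E'
from h import *
r=viewer.pinpoint("lever_knob","scene"); print([(q["point"],q["p"]) for q in r[:2]])
for q in r[:1]: print(at_z("scene",q["point"],170))
r=viewer.regions_of("lever_knob","scene")
if r: 
    m=r[0]["pixels"]; rr,cc=np.nonzero(m); print(r[0]["p"],m.sum(),rr.min(),rr.max(),cc.min(),cc.max())
p=cv2.imread("pics/scene2.png")[110:260,240:390]; cv2.imwrite("pics/s2c.png",cv2.resize(p,None,fx=4,fy=4,interpolation=cv2.INTER_CUBIC))
E
```

```text
time: 4.8
eef_pos: [585.8, -304.4, 311.0]
eef_rot: [0.762, 0.648, 0.0, 0.001]
force: [-1.3, 0.2, -0.4]
grip_width: 50.3
gripper_force: 0.0
t 4.8 tcp [ 585.84 -304.41  311.03] y-yaw -9.282556155708564 z [ 0. -0. -1.] q [-0.57  0.33  1.06  0.    1.74 -0.4 ] F [-1.31  0.17 -0.36] w 50.25009025984289
rotvec [0. 0. 0.] rad
[ 587. -303.  224.] shift cm [0.16 0.09 8.7 ] world [  1.16   1.41 -87.03]
[([199.5, 323.0], 0.92)]
[ 587.98055175 -301.35900712  170.        ]
0.66 346 191 226 315 330
```

View pics/s2c.png

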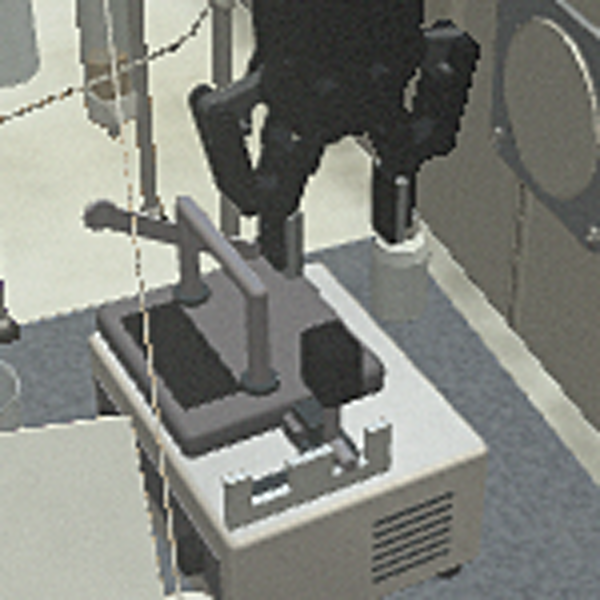

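The fingers straddle the knob line: fingertips at crop (280,270) and (395,240), knob at crop (330,360), hoop clear to the left. Descending.

```bash
python3 -m creep '[[[0.1,0.1,3,0,0,0,5],[0.1,0,3,0,0,0,5],[0,0,2.5,0,0,0,5],[0,0,0,0,0,0,5]]]' && python3 -m creep '[[[0,0,0,0,0,0,0],[0,0,0,0,0,0,0],[0,0,0,0,0,0,0],[0,0,0,0,0,0,0],[0,0,0,0,0,0,0]]]' 40; python3 go.py
```

```text
time: 5.4
eef_pos: [585.4, -300.5, 220.7]
eef_rot: [0.762, 0.648, -0.001, -0.004]
force: [-0.2, 0.3, -0.7]
grip_width: 49.8
gripper_force: 0.0
time: 5.9
eef_pos: [585.9, -301.7, 227.9]
eef_rot: [0.762, 0.648, -0.001, 0.0]
force: [-5.6, 0.6, 1.7]
grip_width: 23.4
gripper_force: 39.9
t 5.9 tcp [ 585.91 -301.71  227.86] y-yaw -9.262038131710725 z [-0. -0. -1.] q [-0.56  0.35  1.2  -0.    1.58 -0.4 ] F [-5.62  0.64  1.65] w 23.435681971479777
```

```bash
python3 -m creep '[[[0,0,-1,0,0,0,0],[0,0,-1,0,0,0,0],[0,0,-0.6,0,0,0,0],[0,0,0,0,0,0,0]]]' && python3 -m creep '[[[0,-1.2,0,0,0,0,0],[0,-1.2,0,0,0,0,0],[0,-1.2,0,0,0,0,0],[0,-0.7,0,0,0,0,0],[0,0,0,0,0,0,0]]]'; python3 go.py
```

```text
time: 6.3
eef_pos: [585.9, -301.7, 253.9]
eef_rot: [0.762, 0.648, -0.001, 0.0]
force: [-6.1, 1.3, -0.5]
grip_width: 23.1
gripper_force: 40.1
time: 6.8
eef_pos: [544.5, -294.6, 252.9]
eef_rot: [0.762, 0.648, 0.001, 0.001]
force: [-1.5, 1.0, -0.2]
grip_width: 23.4
gripper_force: 39.7
t 6.8 tcp [ 544.49 -294.6   252.91] y-yaw -9.233245873766492 z [ 0. -0. -1.] q [-0.59  0.25  1.28  0.    1.6  -0.43] F [-1.48  1.01 -0.18] w 23.372902970629504
```

```bash
python3 -m creep '[[[0,-0.2,0,0,0,0,0],[0,0,0,0,0,0,0]]]' && python3 -m creep '[[[0,0,1,0,0,0,0],[0,0,1,0,0,0,0],[0,0,0.4,0,0,0,0],[0,0,0,0,0,0,0]]]'; python3 go.py
```

```text
time: 7.0
eef_pos: [542.9, -294.4, 251.4]
eef_rot: [0.762, 0.648, 0.001, 0.001]
force: [0.7, 1.3, -0.5]
grip_width: 23.9
gripper_force: 39.8
time: 7.4
eef_pos: [542.8, -294.4, 227.9]
eef_rot: [0.762, 0.648, 0.0, 0.001]
force: [-0.2, 1.7, 4.2]
grip_width: 23.7
gripper_force: 40.7
t 7.4 tcp [ 542.8  -294.38  227.9 ] y-yaw -9.212648949758632 z [ 0. -0. -1.] q [-0.59  0.26  1.32  0.    1.56 -0.43] F [-0.23  1.65  4.24] w 23.672371415913904
```

```bash
python3 -m creep '[[[0,0,0,0,0,0,4.5],[0,0,0,0,0,0,4.5],[0,0,-3,0,0,0,5],[0,0,-3,0,0,0,5],[0,0,-3,0,0,0,5]]]' && python3 d.py 3
python3 - <<'E'
from h import *
r=viewer.pinpoint("lever_knob","scene"); print([(q["point"],q["p"],at_z("scene",q["point"],170)) for q in r[:2]])
r=viewer.pinpoint("cover_hoop","scene"); print([(q["point"],q["p"],at_z("scene",q["point"],185)) for q in r[:2]])
p=np.load("pose.npy"); c,s=np.cos(p[2]),np.sin(p[2]); x,y=-12,3; print(p[0]+c*x-s*y,p[1]+s*x+c*y)
q=cv2.imread("pics/scene3.png")[110:260,240:390]; cv2.imwrite("pics/s3c.png",cv2.resize(q,None,fx=4,fy=4,interpolation=cv2.INTER_CUBIC))
E
python3 go.py -9.3 590 -227 312 590 -227 236
```

```text
time: 7.9
eef_pos: [541.9, -294.6, 316.5]
eef_rot: [0.762, 0.648, -0.001, -0.001]
force: [0.4, -0.0, -0.2]
grip_width: 49.9
gripper_force: 0.0
[([207.2, 306.5], 0.63, array([ 546.876327  , -299.81560597,  170.        ]))]
[([172.1, 292.7], 0.61, array([ 582.60800327, -202.06909888,  185.        ]))]
590.4407991446351 -227.18470797284564
t 8.1 tcp [ 542.33 -294.68  316.89] y-yaw -9.23716329557063 z [ 0. -0. -1.] q [-0.59  0.24  1.18 -0.    1.73 -0.43] F [ 0.75 -1.01 -0.5 ] w 49.92330171285344
rotvec [0. 0. 0.] rad
[ 590. -227.  312.] shift cm [7.45 3.61 0.49] world [47.67 67.68 -4.89]
[ 590. -227.  236.] shift cm [0.  0.  7.6] world [  0.   0. -76.]
```

View pics/s3c.png

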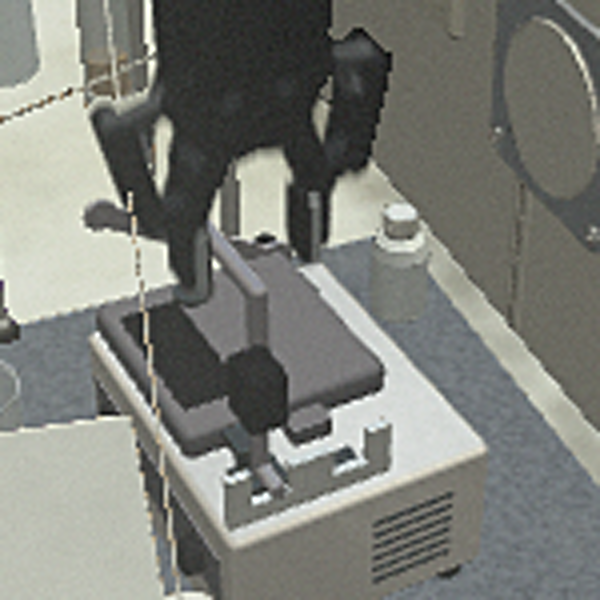

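The knob is now at the front end (crop (257,390)) with its pin sitting in the front notch (crop (268,487)). Now over the hoop, straddling its bar.

```bash
python3 -m creep '[[[0.5,3.6,0,0,0,0,5],[3.5,0,0,0,0,0,5],[3.5,0,0,0,0,0,5],[0,0,1.5,0,0,0,5],[0,0,0,0,0,0,5]]]'; python3 d.py 4; python3 go.py -9.3 590 -227 236;  python3 - <<'E'
import cv2
q=cv2.imread("pics/scene4.png")[110:260,220:370]; cv2.imwrite("pics/s4c.png",cv2.resize(q,None,fx=4,fy=4,interpolation=cv2.INTER_CUBIC))
E
```

```text
time: 8.6
eef_pos: [588.9, -225.2, 296.9]
eef_rot: [0.761, 0.648, -0.002, -0.004]
force: [-0.0, -1.0, -0.9]
grip_width: 50.4
gripper_force: 0.0
t 8.7 tcp [ 589.12 -226.66  299.52] y-yaw -9.26854429013977 z [-0.  0. -1.] q [-0.46  0.27  1.16 -0.    1.71 -0.3 ] F [-0.28 -0.2   0.1 ] w 50.076137914917474
rotvec [-0. -0.  0.] rad
[ 590. -227.  236.] shift cm [-0.02  0.09  6.35] world [  0.88  -0.34 -63.52]
```

View pics/s4c.png

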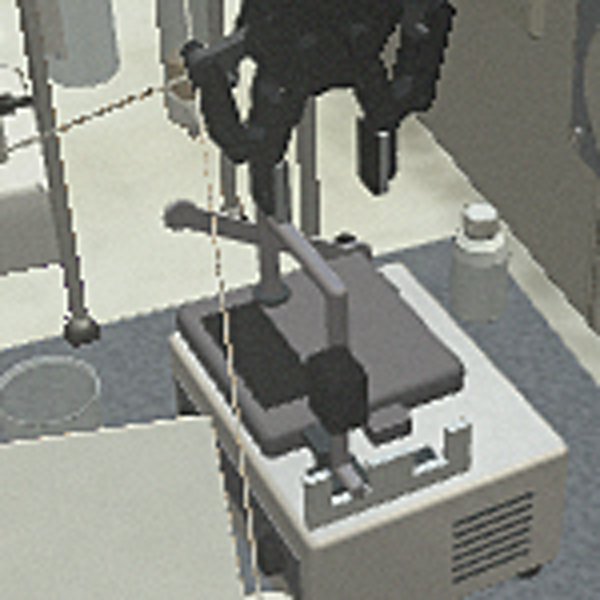

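Front finger (crop (265,200)) lies ahead of the bar and the rear finger (375,185) behind it, consistent with straddling the bar near its right leg. Descending.

```bash
python3 -m creep '[[[0,0,2,0,0,0,5],[0,0,2,0,0,0,5],[0,0,0,0,0,0,5]]]' && python3 -m creep '[[[0,0,2.3,0,0,0,5],[0,0,0,0,0,0,5]]]' && python3 -m creep '[[[0,0.5,0,0,0,0,5],[0,0.5,0,0,0,0,5],[0,0,0,0,0,0,5]]]'; python3 go.py
```

```text
time: 9.0
eef_pos: [588.3, -226.9, 258.1]
eef_rot: [0.762, 0.647, -0.002, -0.003]
force: [-0.8, -0.9, -1.4]
grip_width: 50.4
gripper_force: 0.0
time: 9.2
eef_pos: [588.7, -226.6, 236.5]
eef_rot: [0.762, 0.647, -0.001, -0.002]
force: [-0.4, 0.5, -0.5]
grip_width: 50.2
gripper_force: 0.0
time: 9.5
eef_pos: [600.8, -228.2, 240.5]
eef_rot: [0.762, 0.648, 0.001, 0.001]
force: [-0.3, 0.3, 0.6]
grip_width: 49.7
gripper_force: 0.0
t 9.5 tcp [ 600.76 -228.19  240.51] y-yaw -9.224744884596578 z [ 0. -0. -1.] q [-0.45  0.31  1.23 -0.    1.59 -0.29] F [-0.29  0.35  0.61] w 49.65966242060767
```

```bash
python3 -m creep '[[[0,0.6,-0.4,0,0,0,5],[0,0.6,-0.4,0,0,0,5],[0,0.6,-0.4,0,0,0,5]]]' && python3 -m creep '[[[0,0.6,-0.3,0,0,0,5],[0,0.6,-0.2,0,0,0,5],[0,0.6,-0.2,0,0,0,5],[0,0,0,0,0,0,5]]]'
cat > e.py <<'E'
from h import *
import sys
from b2 import *
E
cat > meas.py <<'E'
# cover angle: hoop bar pixel -> angle on its circle; set arm tip -> angle; plus plane fit of cover depth
from h import *
from scipy.optimize import least_squares
np.set_printoptions(precision=1,suppress=True)
p=np.load("pose.npy")
def pr(cam,X):
    c=viewer.calibration(cam)
    return cv2.projectPoints(np.array([X],float),cv2.Rodrigues(np.array(c["R"]))[0],np.array(c["t"],float),np.array(c["camera_matrix"],float),np.array(c["distortion"],float))[0][0,0][::-1]
def W(x):
    c,s=np.cos(p[2]),np.sin(p[2]); return np.array([p[0]+c*x[0]-s*x[1],p[1]+s*x[0]+c*x[1],x[2]])
hoop=lambda a:W((50-106.3*np.cos(a+.852),25,105+106.3*np.sin(a+.852)))
tip=lambda a:W((50-130*np.cos(a),100,105+130*np.sin(a)))
for cam in("scene","top"):
    im,d=viewer.camera(cam)
    for n,f in(("cover_hoop",hoop),("set_arm_tip",tip)):
        for q in viewer.pinpoint(n,cam)[:1]:
            r=least_squares(lambda a:pr(cam,f(a[0]))-np.array(q["point"]),[.5]); print(cam,n,np.round(q["point"],1),round(q["p"],2),"deg",np.degrees(r.x),r.fun)
    for n in("cover","set_arm"):
        for g in viewer.regions_of(n,cam)[:1]:
            m=cv2.erode(g["pixels"].astype(np.uint8),np.ones((3,3)))if n=="cover" else g["pixels"]; rr,cc=np.nonzero((m>0)&(d>0))
            if len(rr)<20: print(n,"few",len(rr)); continue
            k=viewer.calibration(cam);u=cv2.undistortPoints(np.c_[cc,rr].astype(float)[:,None],np.array(k["camera_matrix"],float),np.array(k["distortion"],float))[:,0]
            X=(np.c_[u,np.ones(len(u))]*d[rr,cc][:,None]-np.array(k["t"]))@np.array(k["R"])
            c,s=np.cos(p[2]),np.sin(p[2]); L=np.c_[c*(X[:,0]-p[0])+s*(X[:,1]-p[1]),-s*(X[:,0]-p[0])+c*(X[:,1]-p[1]),X[:,2]]
            if n=="cover":
                rng=np.random.default_rng(0);best=0
                for _ in range(400):
                    t=L[rng.choice(len(L),3,False)]; nn=np.cross(t[1]-t[0],t[2]-t[0]); nn/=np.linalg.norm(nn)+1e-9
                    i=np.abs((L-t[0])@nn)<3
                    if abs(nn[1])<.2 and i.sum()>best: best=i.sum();I=i
                nn=np.linalg.svd(L[I]-L[I].mean(0),full_matrices=False)[2][2]; nn*=np.sign(nn[2]); print(cam,"cover plane",I.sum(),len(L),nn,"deg",np.degrees(np.arctan2(nn[0],nn[2])),L[I].mean(0))
            else:
                i=(L[:,1]>80)&(L[:,1]<125)&(L[:,2]>110); V=L[i]
                if len(V)>15:
                    a=np.polyfit(V[:,0],V[:,2],1); res=V[:,2]-np.polyval(a,V[:,0]); j=np.abs(res)<8; a=np.polyfit(V[j,0],V[j,2],1); print(cam,"arm line",j.sum(),len(L),"deg",-np.degrees(np.arctan(a[0])))
E
python3 meas.py; python3 go.py
```

```text
time: 9.8
eef_pos: [614.3, -230.5, 250.5]
eef_rot: [0.762, 0.648, -0.004, -0.004]
force: [-11.4, 1.9, 1.6]
grip_width: 50.0
gripper_force: 6.0
time: 10.2
eef_pos: [633.3, -233.7, 261.3]
eef_rot: [0.762, 0.648, -0.002, -0.001]
force: [-11.5, 1.3, 8.0]
grip_width: 50.2
gripper_force: 5.4
scene cover_hoop [162.6 309.5] 0.8 deg [20.9] [-2.3 -1.5]
scene set_arm_tip [163.3 267.1] 0.62 deg [33.9] [-1.  -1.9]
scene cover plane 1112 1704 [ 0.3 -0.   0.9] deg 20.30449897238461 [-10.7  20.9 143.8]
scene arm line 157 192 deg 29.467451092957134
top cover_hoop [184.7 287. ] 0.66 deg [23.2] [-1.  -1.7]
top set_arm_tip [233.  305.4] 0.23 deg [-66.6] [-35.  -39.4]
top cover plane 1031 1356 [ 0.3 -0.   0.9] deg 20.13242738029937 [-18.8   1.  149.4]
t 10.7 tcp [ 633.23 -233.57  260.62] y-yaw -9.269801603934479 z [-0. -0. -1.] q [-0.44  0.38  1.1  -0.    1.66 -0.27] F [-9.51  1.14  7.32] w 49.58673627617921
```

```bash
cat > arm.py <<'E'
from h import *
from scipy.optimize import brentq
import contextlib,io,sys
p=np.load("pose.npy")
def prj(cam,X):
    c=viewer.calibration(cam)
    return cv2.projectPoints(np.array(X,float),cv2.Rodrigues(np.array(c["R"]))[0],np.array(c["t"],float),np.array(c["camera_matrix"],float),np.array(c["distortion"],float))[0][:,0]
def W(x):
    c,s=np.cos(p[2]),np.sin(p[2]); return [p[0]+c*x[0]-s*x[1],p[1]+s*x[0]+c*x[1],x[2]]
def slope(cam,a):
    u=prj(cam,[W((50-r*np.cos(a),100,105+r*np.sin(a))) for r in (130,40)]); v=u[1]-u[0]; return np.arctan2(v[1],v[0])
for cam in sys.argv[1:]:
    for _ in range(3):
        im,d=viewer.camera(cam)
        for g in viewer.regions_of("set_arm",cam)[:1]:
            rr,cc=np.nonzero(g["pixels"]); 
            tips=[np.round(q["point"],1) for q in viewer.pinpoint("set_arm_tip",cam)[:1]]
            x,y,vx,vy=None,None,None,None
            l=cv2.fitLine(np.c_[cc,rr].astype(np.float32),cv2.DIST_HUBER,0,.01,.01).ravel()
            s=np.arctan2(l[1],l[0]); t0=slope(cam,.6)
            A=np.radians(np.arange(15,60,.1)); S=np.array([slope(cam,a) for a in A]); e=np.abs((S-s+np.pi/2)%np.pi-np.pi/2)
            print(cam,len(rr),"cols",cc.min(),cc.max(),"rows",rr.min(),rr.max(),tips,"slope",np.degrees(s).round(1),"angle",np.degrees(A[e.argmin()]).round(1),"sens",((slope(cam,.65)-slope(cam,.55))/.1).round(2))
    if cam=="scene":
        q=im[140:200,245:320]; cv2.imwrite("pics/arm.png",cv2.resize(q,None,fx=10,fy=10,interpolation=cv2.INTER_CUBIC))
E
python3 arm.py scene
python3 - <<'E'
import cv2,numpy as np
a=cv2.resize(cv2.imread("pics/scene0.png")[150:200,255:300],None,fx=9,fy=9,interpolation=cv2.INTER_CUBIC)
b=cv2.resize(cv2.imread("pics/top0.png")[155:205,232:280],(432,450),interpolation=cv2.INTER_CUBIC)
c=np.hstack([a,b])[:, :]; print(c.shape); cv2.imwrite("pics/armz.png",cv2.resize(c,None,fx=.9,fy=.9))
E
```

```text
scene 322 cols 296 312 rows 198 233 [array([161.1, 266.6])] slope 82.9 angle 59.9 sens 1.2
scene 180 cols 261 303 rows 160 171 [array([161.6, 266.5])] slope 11.4 angle 30.0 sens 1.2
scene 172 cols 261 302 rows 160 171 [array([159.7, 263.4])] slope 11.8 angle 30.4 sens 1.2
(450, 837, 3)
```

View pics/armz.png

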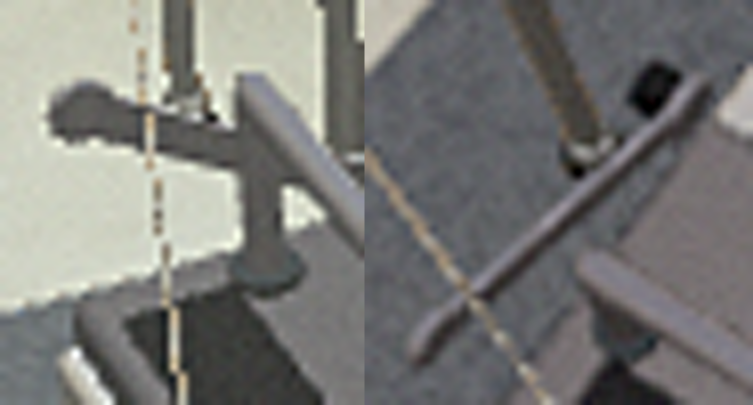

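Left panel (scene): tip centre at ≈(82,112) of the crop → pixel (row 163.8, col 265.1), arm running down-right; right panel (top): tip ≈(428,335) → (196.4, 239.8), pivot end ≈(697,88) → (165.9, 273). I'll refit pose and arm angle with these.

```bash
cat > fit.py <<'E'
from h import *
from scipy.optimize import least_squares
np.set_printoptions(precision=2,suppress=True)
def pj(cam,X):
    c=viewer.calibration(cam)
    return cv2.projectPoints(np.array([X],float),cv2.Rodrigues(np.array(c["R"]))[0],np.array(c["t"],float),np.array(c["camera_matrix"],float),np.array(c["distortion"],float))[0][0,0][::-1]
W=lambda p,x:(p[0]+np.cos(p[2])*x[0]-np.sin(p[2])*x[1],p[1]+np.sin(p[2])*x[0]+np.cos(p[2])*x[1],x[2])
O=[("top",(162.7,280),(80,95,100)),("top",(203.3,345),(80,-105,100)),("top",(256.7,311.7),(-80,-105,100)),
("top",(211.7,246.7),(-80,95,100)),("scene",(222.5,361.3),(80,-105,100)),("scene",(245.8,298.8),(-80,-105,100)),("scene",(195,263),(-80,95,100)),
("scene",(161.3,287),(-20,76,185)),("scene",(182,303.8),(-20,-26,185)),("top",(200,276),(-20,25,185)),("top",(188.2,260.6),(-20,76,185)),("top",(165.9,273),"piv")]
A=[("scene",(163.8,265.1)),("top",(196.4,239.8)),("scene",(169.0,284.3))]
def f(q,full=True):
    p=q[:3];a=q[3];off={"scene":q[4:6],"top":q[6:8]};r=[]
    for c,o,x in O: r.append(pj(c,W(p,(50,100,105) if x=="piv" else x))+off[c]-o)
    for c,o in A[:2]: r.append(2*(pj(c,W(p,(50-130*np.cos(a),100,105+130*np.sin(a))))+off[c]-o))
    return np.r_[np.concatenate(r),q[4:]*.7]
s=least_squares(f,[602,-232,-.16,.6,0,0,0,0],loss="soft_l1"); print(s.x,"arm deg",np.degrees(s.x[3]),"yaw",np.degrees(s.x[2])); print(f(s.x)[:-4].reshape(-1,2))
J=s.jac; cov=np.linalg.inv(J.T@J); print("sd deg per px",np.degrees(np.sqrt(cov[3,3])))
for i in (0,1):
    keep=A[:]; A[:]=[A[i]]*2; t=least_squares(f,s.x,loss="soft_l1"); A[:]=keep; print(A[i][0],"only: arm deg",np.degrees(t.x[3]))
E
python3 fit.py
```

```text
[ 603.64 -230.4    -0.18    0.56    0.98    0.12    0.29    0.25] arm deg 32.182624934373194 yaw -10.08193837095176
[[-1.77  0.42]
 [-0.31  1.58]
 [ 0.44 -1.03]
 [ 0.26 -3.41]
 [-0.53  2.02]
 [ 1.25 -1.49]
 [-2.12 -1.98]
 [-0.82 -1.61]
 [ 2.82  1.65]
 [-1.07  0.73]
 [-1.33 -2.28]
 [ 2.64 -1.21]
 [-0.06  0.41]
 [ 0.55  1.02]]
sd deg per px 0.9790774731997028
scene only: arm deg 31.895746739938616Traceback (most recent call last):
  File "fit.py", line 20, in <module>
    keep=A[:]; A[:]=[A[i]]*2; t=least_squares(f,s.x,loss="soft_l1"); A[:]=keep; print(A[i][0],"only: arm deg",np.degrees(t.x[3]))
                                ~~~~~~~~~~~~~^^^^^^^^^^^^^^^^^^^^^^
    return func(*args, **kwargs)
    result = trf(vector_fun.fun, vector_fun.jac, x0, f0, J0, lb, ub, ftol, xtol,
                 gtol, max_nfev, x_scale, loss_function, tr_solver,
                 tr_options.copy(), verbose, callback=callback_wrapped)
    return trf_no_bounds(
        fun, jac, x0, f0, J0, ftol, xtol, gtol, max_nfev, x_scale,
        loss_function, tr_solver, tr_options, verbose, callback=callback)
    J = ja
[... 638 characters left out ...]
             ^^^
    df = [f_eval - f0 for f_eval in f_evals]
                                    ^^^^^^^
    f = np.atleast_1d(self.fun(x, *self.args, **self.kwargs))
                      ~~~~~~~~^^^^^^^^^^^^^^^^^^^^^^^^^^^^^^
    return np.atleast_1d(self.fun(x))
                         ~~~~~~~~^^^
    return self.f(x, *self.args, **self.kwargs)
           ~~~~~~^^^^^^^^^^^^^^^^^^^^^^^^^^^^^^
  File "fit.py", line 14, in f
    for c,o,x in O: r.append(pj(c,W(p,(50,100,105) if x=="piv" else x))+off[c]-o)
                             ~~^^^^^^^^^^^^^^^^^^^^^^^^^^^^^^^^^^^^^^^^
  File "fit.py", line 5, in pj
    c=viewer.calibration(cam)
ValueError: time passes only in moves, steps and waits
```

Run:
```python
from h import *
px,py,yaw=603.6,-230.4,np.radians(-9.8); c,s=np.cos(yaw),np.sin(yaw)
for n in("top0","top1","scene0","scene2"):
    cam=n[:-1]; d=np.load(n+".npy"); rr,cc=np.nonzero(d>0); k=viewer.calibration(cam)
    u=cv2.undistortPoints(np.c_[cc,rr].astype(float)[:,None],np.array(k["camera_matrix"],float),np.array(k["distortion"],float))[:,0]
    X=(np.c_[u,np.ones(len(u))]*d[rr,cc][:,None]-np.array(k["t"]))@np.array(k["R"])
    L=np.c_[c*(X[:,0]-px)+s*(X[:,1]-py),-s*(X[:,0]-px)+c*(X[:,1]-py),X[:,2]]
    i=(L[:,1]>91)&(L[:,1]<111)&(L[:,0]>-75)&(L[:,0]<60)&(L[:,2]>105)&(L[:,2]<200)
    V=L[i]
    if len(V)<15: print(n,len(V)); continue
    m=np.ones(len(V),bool)
    for _ in range(8):
        a=np.polyfit(V[m,0],V[m,2],1); e=V[:,2]-np.polyval(a,V[:,0]); m=np.abs(e)<max(2.5*np.median(np.abs(e[m]))*1.5,4)
    # y drift along arm (yaw check)
    b=np.polyfit(V[m,0],V[m,1],1)
    mm=m&(V[:,0]>-42)
    print(n,m.sum(),len(V),"deg",-np.degrees(np.arctan(a[0])).round(2),"without tip",-np.degrees(np.arctan(np.polyfit(V[mm,0],V[mm,2],1)[0])).round(2),"z at x=50",np.polyval(a,50).round(1),"rms",e[m].std().round(2),"x",V[m,0].min().round(),V[m,0].max().round(),"yaw drift",np.degrees(np.arctan(b[0])).round(2),"y",V[m,1].mean().round(1))
    # cover plane at shut
    i=(np.abs(L[:,1]-25)<60)&(L[:,0]>-10)&(L[:,0]<40)&(np.abs(L[:,2]-125)<12); V=L[i]; q=np.linalg.lstsq(np.c_[V[:,:2],np.ones(len(V))],V[:,2],rcond=None)[0]; print("   shut cover: deg",-np.degrees(np.arctan(q[0])).round(2),"ymean z",V[:,2].mean().round(1),len(V))
```

```text
top0 187 188 deg 30.66 without tip 30.28 z at x=50 112.3 rms 5.38 x -69.0 60.0 yaw drift 1.32 y 101.2
   shut cover: deg -0.02 ymean z 122.0 862
top1 190 191 deg 30.4 without tip 29.93 z at x=50 112.6 rms 5.43 x -69.0 60.0 yaw drift 1.37 y 101.3
   shut cover: deg 0.37 ymean z 122.1 341
scene0 201 201 deg 29.33 without tip 28.67 z at x=50 110.2 rms 5.11 x -70.0 59.0 yaw drift 0.29 y 99.8
   shut cover: deg -0.15 ymean z 119.8 381
scene2 173 174 deg 30.5 without tip 30.67 z at x=50 107.7 rms 5.23 x -71.0 38.0 yaw drift -0.13 y 99.7
   shut cover: deg 0.03 ymean z 119.8 374
```

Run:
```python
from h import *
px,py,yaw=603.6,-230.4,np.radians(-9.8); c,s=np.cos(yaw),np.sin(yaw)
for n in("top0","top1","scene0","scene2"):
    cam=n[:-1]; d=np.load(n+".npy"); rr,cc=np.nonzero(d>0); k=viewer.calibration(cam)
    u=cv2.undistortPoints(np.c_[cc,rr].astype(float)[:,None],np.array(k["camera_matrix"],float),np.array(k["distortion"],float))[:,0]
    X=(np.c_[u,np.ones(len(u))]*d[rr,cc][:,None]-np.array(k["t"]))@np.array(k["R"])
    L=np.c_[c*(X[:,0]-px)+s*(X[:,1]-py),-s*(X[:,0]-px)+c*(X[:,1]-py),X[:,2]]
    V=L[(L[:,1]>93)&(L[:,1]<110)&(L[:,0]>-75)&(L[:,0]<55)&(L[:,2]>108)&(L[:,2]<200)]
    print(n,"binned x: z med,max,min,n",[(x,*np.round([np.median(q),q.max(),q.min()]),len(q)) for x in range(-70,50,10) for q in [V[(V[:,0]>=x)&(V[:,0]<x+10),2]] if len(q)])
    # orthogonal (TLS) fit on medians, x -45..30
    U=V[(V[:,0]>-45)&(V[:,0]<35)]; l=cv2.fitLine(U[:,[0,2]].astype(np.float32),cv2.DIST_HUBER,0,.01,.01).ravel(); print("   TLS deg",np.degrees(np.arctan(-l[1]/l[0])).round(2),len(U))
```

```text
top0 binned x: z med,max,min,n [(-70, np.float64(181.0), np.float64(185.0), np.float64(168.0), 15), (-60, np.float64(177.0), np.float64(186.0), np.float64(166.0), 17), (-50, np.float64(171.0), np.float64(179.0), np.float64(160.0), 12), (-40, np.float64(165.0), np.float64(172.0), np.float64(153.0), 14), (-30, np.float64(157.0), np.float64(163.0), np.float64(149.0), 13), (-20, np.float64(151.0), np.float64(157.0), np.float64(138.0), 15), (-10, np.float64(146.0), np.float64(152.0), np.float64(134.0), 13), (0, np.float64(139.0), np.float64(147.0), np.float64(130.0), 12), (10, np.float64(133.0), np.float64(139.0), np.float64(120.0), 14), (20, np.float64(126.0), np.float64(135.0), np.float64(113.0), 12), (30, np.float64(122.0), np.float64(127.0), np.float64(113.0), 12), (40, np.float64(115.0), np.float64(122.0), np.float64(108.0), 16)]
   TLS deg 33.14 105
top1 binned x: z med,max,min,n [(-70, np.float64(181.0), np.float64(185.0), np.float64(170.0), 15), (-60, np.float64(178.0), np.float64(185.0), np.float64(164.0), 17), (-50, np.float64(169.0), np.float64(176.0), np.float64(158.0), 12), (
[... 1580 characters left out ...]
0), 29), (-60, np.float64(171.0), np.float64(181.0), np.float64(160.0), 31), (-50, np.float64(165.0), np.float64(171.0), np.float64(153.0), 19), (-40, np.float64(158.0), np.float64(168.0), np.float64(148.0), 24), (-30, np.float64(151.0), np.float64(162.0), np.float64(142.0), 24), (-20, np.float64(149.0), np.float64(154.0), np.float64(140.0), 10), (-10, np.float64(132.0), np.float64(132.0), np.float64(132.0), 1), (0, np.float64(127.0), np.float64(127.0), np.float64(127.0), 2), (10, np.float64(131.0), np.float64(132.0), np.float64(126.0), 3), (20, np.float64(122.0), np.float64(130.0), np.float64(114.0), 16), (30, np.float64(117.0), np.float64(121.0), np.float64(110.0), 13)]
   TLS deg 31.52 94
```

```bash
python3 -m creep '[[[0,0.6,-0.2,0,0,0,5],[0,0.6,-0.2,0,0,0,5],[0,0.5,-0.1,0,0,0,5],[0,0,0,0,0,0,5]]]' ; python3 meas.py; python3 go.py
```

```text
time: 11.55
eef_pos: [650.8, -236.5, 265.7]
eef_rot: [0.762, 0.648, -0.001, -0.001]
force: [-8.0, 0.5, 5.0]
grip_width: 49.9
gripper_force: 3.7
scene cover_hoop [157.9 317.3] 0.81 deg [32.4] [-2.2 -1. ]
scene set_arm_tip [163.2 264.9] 0.5 deg [32.9] [-0.1 -0.1]
scene cover plane 970 1527 [ 0.5 -0.   0.9] deg 30.57774889400996 [ -3.7  16.2 154.5]
top cover_hoop [176.5 290.4] 0.94 deg [33.7] [-0.3 -0.4]
top cover plane 1004 1322 [ 0.5 -0.   0.9] deg 30.407234158952555 [-12.6   4.6 162.7]
t 12.05 tcp [ 650.79 -236.37  265.03] y-yaw -9.261109434144068 z [-0. -0. -1.] q [-0.43  0.42  1.04 -0.    1.68 -0.27] F [-6.51  0.1   4.75] w 50.163984571939324
```

```bash
python3 -m creep '[[[0,0.3,0,0,0,0,5],[0,0,0,0,0,0,5]]]' && python3 -m creep '[[[0,-0.6,0,0,0,0,5],[0,-0.6,-0.2,0,0,0,5],[0,0,-3,0,0,0,5],[0,0,-4,0,0,0,5],[0,0,-4,0,0,0,5]]]' && python3 -m creep '[[[-4,0,-1,0,0,0,5],[-4,0,-1,0,0,0,5],[-4,0,0,0,0,0,5],[0,0,0,0,0,0,5]]]'; python3 meas.py; python3 go.py
```

```text
time: 12.25
eef_pos: [653.5, -236.8, 265.4]
eef_rot: [0.762, 0.648, -0.002, -0.001]
force: [-8.8, 0.8, 5.9]
grip_width: 49.8
gripper_force: 4.1
time: 12.75
eef_pos: [642.9, -234.5, 375.5]
eef_rot: [0.762, 0.648, -0.0, -0.001]
force: [-0.0, -0.3, 0.6]
grip_width: 50.0
gripper_force: 0.0
time: 13.15
eef_pos: [622.3, -358.5, 394.0]
eef_rot: [0.764, 0.645, -0.001, 0.001]
force: [-0.3, 0.8, -0.6]
grip_width: 50.1
gripper_force: 0.0
scene cover_hoop [296.6 393.3] 0.65 deg [199.1] [-80.2 -57.3]
scene set_arm_tip [161.7 266.5] 0.58 deg [35.1] [-0.4 -0.7]
scene cover plane 938 1627 [ 0.5 -0.   0.9] deg 31.61920042233287 [ -3.8  15.3 156.6]
top cover_hoop [181.2 289.8] 0.94 deg [28.6] [-1.3 -2.1]
top cover plane 452 680 [ 0.5 -0.   0.8] deg 32.534300487588375 [ 28.1  25.3 139.8]
t 13.65 tcp [ 624.27 -352.2   395.24] y-yaw -9.146275509268303 z [ 0. -0. -1.] q [-0.59  0.5   0.68  0.    1.97 -0.43] F [ 1.07 -0.03  0.06] w 50.19917779350869
```

```bash
python3 go.py -9.3 600 -320 455 480 -290 455 400 -150 455 390 0 455
```

```text
t 13.65 tcp [ 624.27 -352.2   395.24] y-yaw -9.146275509268303 z [ 0. -0. -1.] q [-0.59  0.5   0.68  0.    1.97 -0.43] F [ 1.07 -0.03  0.06] w 50.19917779350869
rotvec [0. 0. 0.] rad
[ 600. -320.  455.] shift cm [ 2.79 -2.91 -5.98] world [-24.27  32.2   59.76]
[ 480. -290.  455.] shift cm [  1.02 -12.33   0.  ] world [-120.   30.    0.]
[ 400. -150.  455.] shift cm [ 12.52 -10.16   0.  ] world [-80. 140.   0.]
[390.   0. 455.] shift cm [14.64 -3.41  0.  ] world [-10. 150.   0.]
```

```bash
python3 -m creep '[[[1.4,-1.4,-3,0,0,0,5],[1.4,-1.5,-3,0,0,0,5],[0.3,-4,0,0,0,0,5],[0.3,-4,0,0,0,0,5],[0.4,-4.3,0,0,0,0,5]]]' && python3 -m creep '[[[3.1,-2.5,0,0,0,0,5],[3.1,-2.5,0,0,0,0,5],[3.1,-2.5,0,0,0,0,5],[3.1,-2.6,0,0,0,0,5],[4.5,-1.1,0,0,0,0,5]]]' && python3 -m creep '[[[4.5,-1.1,0,0,0,0,5],[4.5,-1.1,0,0,0,0,5],[0,0,0,0,0,0,5]]]'; python3 d.py 5
python3 - <<'E'
from h import *
import cv2
a=cv2.resize(cv2.imread("pics/scene5.png")[130:230,250:350],(400,400),interpolation=cv2.INTER_CUBIC)
b=cv2.resize(cv2.imread("pics/top5.png")[145:245,230:330],(400,400),interpolation=cv2.INTER_CUBIC)
cv2.imwrite("pics/fin.png",np.hstack([a,b]))
E
python3 meas.py
```

```text
time: 14.15
eef_pos: [479.0, -290.4, 454.9]
eef_rot: [0.761, 0.648, 0.0, 0.0]
force: [0.2, -0.3, 0.9]
grip_width: 50.0
gripper_force: 0.0
time: 14.65
eef_pos: [394.6, -105.6, 455.7]
eef_rot: [0.763, 0.647, 0.0, 0.001]
force: [-0.1, 1.0, -0.1]
grip_width: 49.9
gripper_force: 0.0
time: 14.95
eef_pos: [388.0, -9.5, 456.2]
eef_rot: [0.758, 0.652, 0.002, 0.0]
force: [-1.0, -0.0, 0.6]
grip_width: 50.0
gripper_force: 0.0
scene cover_hoop [157.3 316.6] 0.73 deg [31.9] [-1.4 -0.7]
scene set_arm_tip [162.  266.7] 0.59 deg [34.9] [-0.6 -1. ]
scene cover plane 951 1718 [ 0.5 -0.   0.9] deg 31.75968708106387 [ -3.6  16.  156.6]
scene arm line 52 69 deg 13.158630467272806
top cover_hoop [176.6 287.2] 0.67 deg [31.6] [1.2 1.8]
top set_arm_tip [193.5 242.3] 0.65 deg [39.1] [-0.2 -0.8]
top cover plane 1627 2239 [ 0.5 -0.   0.8] deg 32.005555481755366 [ -3.   23.7 159.3]
top arm line 124 140 deg 31.296206881621014
```

View pics/fin.png

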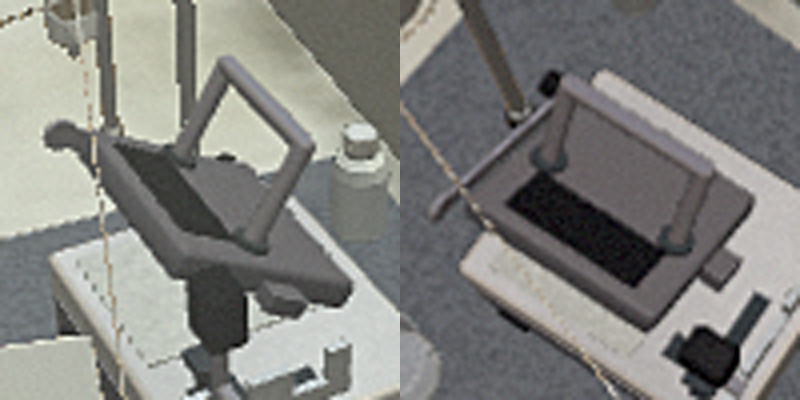

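The lever stands in the front notch, the cover leans roughly parallel to the arm, and the glassware is unchanged (tip at left-panel (60,135); arm right-panel (435,212)→(550,95)). One sharper slope check of the arm before deciding on a last nudge.

```bash
cat > sl.py <<'E'
from h import *
px,py,yaw=603.6,-230.4,np.radians(-9.8); c,s=np.cos(yaw),np.sin(yaw)
K={k:viewer.calibration(k) for k in("top","scene")}
def cloud(n):
    k=K[n[:-1]]; d=np.load(n+".npy"); rr,cc=np.nonzero(d>0)
    u=cv2.undistortPoints(np.c_[cc,rr].astype(float)[:,None],np.array(k["camera_matrix"],float),np.array(k["distortion"],float))[:,0]
    X=(np.c_[u,np.ones(len(u))]*d[rr,cc][:,None]-np.array(k["t"]))@np.array(k["R"])
    return np.c_[c*(X[:,0]-px)+s*(X[:,1]-py),-s*(X[:,0]-px)+c*(X[:,1]-py),X[:,2]]
for n in("top0","top1","top5","scene0","scene2","scene3"):
    L=cloud(n); V=L[(L[:,1]>90)&(L[:,1]<111)&(L[:,2]>100)&(L[:,2]<200)&(L[:,0]>-80)&(L[:,0]<70)]
    a=np.radians(32); o=np.array([50,105-(3 if n[0]=="t" else 5)])
    for _ in range(30):
        e=np.array([-np.cos(a),np.sin(a)]); nn=np.array([np.sin(a),np.cos(a)]); r=V[:,[0,2]]-o; t,h=r@e,r@nn
        i=(t>(25 if n[0]=="t" else 70))&(t<115)&(np.abs(h-np.median(h[(t>60)&(t<115)]))<11)
        k=np.polyfit(t[i],h[i],1)[0]; a+=np.arctan(k)
    r_=np.arctan(np.polyfit(t[i],V[i,1],1)[0])
    near=(t>120)&(t<145)&(np.abs(h)<20)
    print(n,i.sum(),"slope deg",np.degrees(a).round(2),"h mean",h[i].mean().round(1),"sd",h[i].std().round(1),"ydrift",np.degrees(r_).round(1),"tmax",t[np.abs(h)<15].max().round(1), "direct dir from pivot",np.degrees(np.arctan2(V[i,2].mean()-o[1]-(0),50-V[i,0].mean())).round(1))
L=cloud("top5");q=L[(np.abs(L[:,1]-25)<55)&(L[:,0]>-70)&(L[:,0]<40)]
r=q[:,[0,2]]-np.array([50,102]);a=np.radians(32);t=r@[-np.cos(a),np.sin(a)];h=r@[np.sin(a),np.cos(a)];i=np.abs(h-20)<5;print("cover in top5: slope",32+np.degrees(np.arctan(np.polyfit(t[i],h[i],1)[0])),"h",h[i].mean(),i.sum())
E
python3 sl.py
```

```text
top0 101 slope deg 32.14 h mean 6.7 sd 4.4 ydrift 0.3 tmax 140.8 direct dir from pivot 37.5
top1 100 slope deg 32.23 h mean 6.4 sd 4.5 ydrift -0.1 tmax 141.3 direct dir from pivot 37.3
top5 101 slope deg 32.43 h mean 6.4 sd 4.3 ydrift 0.1 tmax 141.7 direct dir from pivot 37.6
scene0 68 slope deg 35.66 h mean -2.4 sd 4.2 ydrift -0.7 tmax 142.7 direct dir from pivot 34.2
scene2 66 slope deg 36.0 h mean -2.9 sd 4.3 ydrift -0.7 tmax 142.0 direct dir from pivot 34.3
scene3 31 slope deg 35.33 h mean -5.4 sd 2.6 ydrift 2.0 tmax 142.7 direct dir from pivot 32.2
cover in top5: slope 31.818408509785826 h 19.788958823266643 1460
```

The top depth views put the arm at about 32.3° and the cover at 31.9°, so they match to within about half a degree. Handing in.

```bash
python3 -c "
from station import workorder
print(workorder.sign_off())"
```

```text
the job is handed in; nothing more can be done
None
```

The lever is in the front notch and the cover is left standing at about 31.9°, against about 32.3° measured for the set arm; nothing else appeared moved in the views I checked, the arm is clear of the box, and the job is handed in after about 15 s of robot time.

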